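# Strip a spindle for overhaul and set out its parts

## Robot

A 6-joint arm with a two-finger parallel gripper is mounted at the origin on a cart in front of the work surface, level with it; the furniture and walls round the work are solid. World frame = base frame: x ahead of the robot, y to its left, z up, the work surface at z = 0. Lengths are in m, angles in rad, forces in N, time in s.
With the tool pointing down it reaches from about 0.35 to 0.925 m from the base axis. Payload 6.4 kg.
Tool frame: the origin (TCP) lies midway between the tips of the shut fingers; the grasp point (between the pads) lies 19 mm behind it (robot.tcp_to_grasp is the distance from the TCP to the grasp point, in m); z points along the fingers, y is the line along which they close (so a half turn about z gives the same grasp; the last joint's range is limited). The gripper opens to 94 mm and grips with 3 to 60 N. Pads are 16 mm wide; open, the fingers measure 119 mm over their backs; the gripper's body (75 mm by 177 mm) begins 78 mm behind the grasp point.
Start: joints at [1.019, 0.245, 1.558, -0, 1.339, -0.174], TCP at [0.24, 0.604, 0.205] pointing down, gripper open.
Joint ranges: [-3.13, 3.13], [-1.02, 2.26], [0.13, 2.54], [-0.95, 4.09], [0.21, 2.88], [-2.74, 2.74]. Speed limits (rad/s): [2.57, 2.57, 3.14, 3.14, 3.14, 3.14].

## Interface

Orientations are given as a unit quaternion [w, x, y, z].
In Python, from plant import status, vision, hand_in, robot gives the robot as it stands.
- The arm moves only by the shell command python3 -m creep 'ROWS' [OPENING]. ROWS is a JSON object of lists of equal length, an entry for each row: "translation": the shift along the tool's x, y, z in units of 40 mm (1.0 is 40 mm), a list of three; "rot": the turn, a rotation vector about the tool's x, y, z in units of 10 degrees (1.0 is 10 degrees), a list of three. In form: {"translation": [[dx, dy, dz], ...], "rot": [[rx, ry, rz], ...]}. A call has 1 to 12 rows; each row is the pose to reach, as a shift and turn from the pose commanded when the call began, along the tool's axes at that moment; what a row does not reach only later rows make up. A row lasts 1/8 s, in which the tool goes at most 62.5 mm and 10.7 degrees, less where a joint would pass 70% of its speed; a pose out of reach is approached as far as the arm can. A call with a gripper value outside its range is refused whole. OPENING is the finger opening in mm, from 0 to 94, set as the call begins (- or left out, the last holds). The fingers move at their own pace and stop on an object; the grip force is fixed at half the most. Time passes only in rows, so rows that repeat a pose let the fingers close. It gives the time, the measured TCP pose, the force, the opening and the grip force at its end, in the units of the state.
- status.sense(): the state, without advancing time (a new reading comes with each control period).
- vision.capture(name): name is "side" or "top"; returns the picture (400x640x3 uint8, red, green, blue); there is no depth.
- vision.camera_info(name): a dict with "fx", "fy", "cx", "cy" (pixels), "R" (3x3) and "t" (3): a world point X has camera coordinates R X + t. Camera axes: x right, y down, z forward; pixel columns grow to the right and rows downward; lengths in m; the calibration is good to about 2 mm. A picture is of the moment at which its call begins. camera_info takes no time and is no camera call.
- hand_in(): hands the job in; it is judged then, once.
The state is a dict: "clock": time; "qpos": joint angles; "qd": joint speeds; "tau": joint torques, N m; "eef_pos": TCP position; "eef_rot": TCP orientation; "force": force on the tool from outside, world axes, zero at the start; "wrist_torque": the same for the moment, N m; "width": finger opening in m; "finger_force": force on a finger pad.
Only numpy, scipy, OpenCV 4.12 (cv2) and the standard library are available. Lean on these libraries where they do the work, as an engineer would, in place of code of your own. Each camera call takes 0.05 s, during which the arm holds its last target. There are 200 camera calls.

## Task

Take the small spindle on the bench apart from the top and set its parts out for overhaul: the set collar flat in the round steel dish, the ball bearing seated in the recess of the round wooden block, the gear over the post of the square wooden stand, down on its base, and the bare spindle upright on its flange inside the square dark steel tray. Do not let the spindle topple, and do not disturb the hex key and the locking pliers.

Things in the scene. Friction and masses are not known exactly. Their poses are not given: they have to be found in the camera images.
- collar_mid (a point): centre of the set collar (loose, 60 g): a blackened steel ring of 36 mm outer diameter, 20 mm bore and 12 mm height, at the start the topmost part on the spindle, resting on the bearing; its z axis is the ring's axis
- bearing_mid (a point): centre of the ball bearing (loose, 110 g): a steel ring of 47 mm outer diameter, 20 mm bore and 14 mm height with a dark shield between its two rings; at the start it sits under the collar on the gear's hub; its z axis is the ring's axis
- gear_mid (a point): centre of the spur gear (loose, 300 g): steel, toothed rim (over the teeth) of 66 mm outer diameter and 14 mm height, with a hub of 36 mm diameter that stands out 4 mm above and 4 mm below the rim (22 mm high in all), bore 25 mm; at the start it rests on the spindle's flange with its hub, so that a 4 mm gap is left between rim and flange; its z axis is the bore's axis
- spindle_mid (a point): point on the axis of the spindle (loose, 700 g), half-way up, 31 mm above its underside: a steel flange of 80 mm diameter and 10 mm height, on it a stub shaft, 22 mm in diameter up to 24 mm above the underside and 17 mm in diameter from there to its top at 62 mm; it stands on its flange, its z axis is the shaft's axis, and it carries gear, bearing and collar, slack enough to be lifted straight off; bare, it can be lifted by the shaft
- dish: round steel dish, fixed to the bench, 149 mm over the rim, 14 mm high; its flat inner floor is 4 mm above its origin and about 120 mm in diameter; origin at the centre of its underside, on the bench
- bearing_block: turned round wooden block, fixed to the bench, 92 mm in diameter and 25 mm high, with a round recess of 62 mm diameter and 5 mm depth in its top (recess floor 20 mm above the origin) and a 26 mm hole in the middle of it; origin at the centre of its underside
- gear_stand: square wooden stand, fixed to the bench, base 100 x 100 x 18 mm, with an upright steel post of 10 mm diameter in its middle that rises to 63 mm above the origin; origin at the centre of its underside
- tray: square dark steel tray with a bright rolled edge, fixed to the bench, 140 x 140 mm outside, rim 12 mm high and 3 mm thick, floor 3 mm above the origin; origin at the centre of its underside, x and y along its sides
- hex_key: bystander: steel hex key, 38 x 104 x 7 mm, lying loose on the bench; origin at the centre of its underside
- pliers: bystander: locking pliers, 50 x 186 x 16 mm, lying loose on the bench; origin at the centre of their underside
There are look-alikes about, which are no part of the job. What is shaped like the part that bears bearing_mid but purple is not meant.

How it is judged:
At the end, for the whole second after the job is handed in: Collar flat on the dish's floor (within 45 mm of its middle); bearing flat in the block's recess and gear flat on the stand's base round the post (each within 9.5 mm of the middle); bare spindle upright with its whole flange on the tray's floor; all at rest (horizontal distance between collar_mid and dish below 0.045 m and z of collar_mid in the frame of dish between 0.006 and 0.015 m and angle between collar_mid's own z axis and vertical below 0.15 rad and horizontal distance between bearing_mid and bearing_block below 0.0095 m and z of bearing_mid in the frame of bearing_block between 0.024 and 0.03 m and angle between each of bearing_mid, gear_mid's own z axis and vertical below 0.1 rad and horizontal distance between gear_mid and gear_stand below 0.0095 m and z of gear_mid in the frame of gear_stand between 0.026 and 0.032 m and x of spindle_mid in the frame of tray between -0.029 and 0.029 m and y of spindle_mid in the frame of tray between -0.029 and 0.029 m and z of spindle_mid in the frame of tray between 0.031 and 0.037 m and angle between spindle_mid's own z axis and vertical below 0.08 rad and linear speed of each of collar, bearing, gear, spindle below 0.02 m/s); the robot touches nothing.
It fails at once if the spindle toppled (angle between spindle_mid's own z axis and vertical above 0.7 rad).
It fails at once if the hex key or the pliers were moved by more than 20 mm (distance of any of hex_key, pliers from where it was at the start of the episode above 0.02 m).
It also fails if it takes over 109 s, if anything falls off the work surface, if the arm or the gripper's body presses on something with over 40 N, if the wrist force passes 120 N, or if a joint passes its speed limit or range.

## Working session

There is one attempt and no reset: what is moved stays moved. The work goes in short steps, Python scripts to look and compute and a shell command to move; the robot and the scene stay as the last step left them, time stands still between calls to the robot, and variables do not carry over. Pictures are saved under pics/ and viewed, at most 17 in all, crops included, and the job is handed in when it is done.

```bash
mkdir -p pics; ls
python3 - <<'E'
from plant import status, vision, robot
import cv2
for n in ("top","side"):
    cv2.imwrite(f"pics/{n}0.png",vision.capture(n)[:,:,::-1]); print(n,vision.camera_info(n))
print(status.sense(), robot.tcp_to_grasp)
E
```

```text
pics
top {'fx': 385.52536350285175, 'fy': 385.52536350285175, 'cx': 316.2262583150889, 'cy': 193.7198787883789, 'R': array([[ 0.01564204, -0.99983458, -0.00928158],
       [-0.99789677, -0.01502636, -0.06305752],
       [ 0.06290762,  0.01024841, -0.99796673]]), 't': array([-0.03003948,  0.51574605,  1.08867692])}
side {'fx': 381.4885677886277, 'fy': 381.4885677886277, 'cx': 322.815558624581, 'cy': 203.02888292376852, 'R': array([[ 9.99996174e-01,  2.75846508e-03,  2.08312485e-04],
       [ 1.58841712e-03, -5.10914335e-01, -8.59630164e-01],
       [-2.26482995e-03,  8.59627206e-01, -5.10916761e-01]]), 't': array([-0.51175126,  0.05889387,  1.07387695])}
{'clock': 0.1, 'qpos': array([ 1.01894605e+00,  2.45731419e-01,  1.55886335e+00, -6.46851161e-06,
        1.33871999e+00, -1.74131306e-01]), 'qd': array([ 0.00244371, -0.00298503, -0.00188474, -0.001209  ,  0.00210174,
       -0.0007829 ]), 'tau': array([ 8.30981771e-04, -4.16908193e+01, -3.15529990e+01,  6.86197425e-02,
        3.09529400e-02, -6.66289270e-05]), 'eef_pos': array([0.23945049, 0.60371088, 0.20447922]), 'eef_rot': array([-3.02794177e-04,  1.87737979e-01,  9.82218769e-01, -8.06064550e-04]), 'force': array([ 0.21810224,  0.94441106, -0.17441255]), 'wrist_torque': array([-0.00169216, -0.01517525, -0.03409849]), 'finger_force': 0.0, 'width': 0.09378457069176367} 0.0188
```

View pics/top0.png

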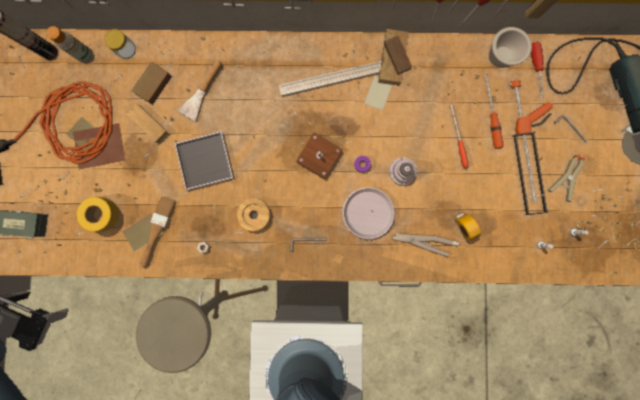

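View pics/side0.png

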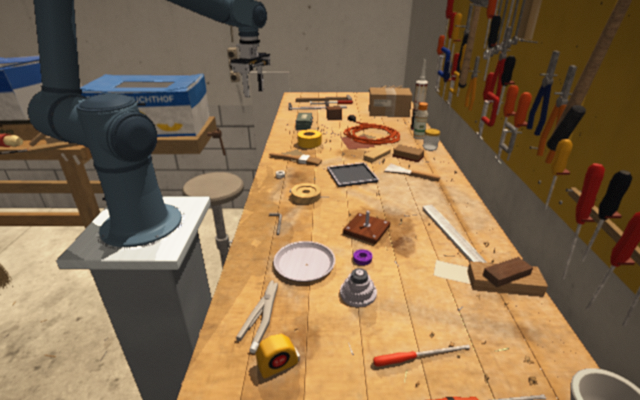

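The full stack of grey parts stands at top px (403,171) / side (358,287). A purple ring, the look-alike, lies at top (363,163) / side (362,257). The steel dish is at top (369,213), the stand at (319,156), the block at (254,215), the tray at (204,160), the hex key at (305,241) and the pliers at (427,243). The yellow ring at (97,214) is a tape roll. The bearing meant is the steel one in the stack, since purple is excluded. I'll confirm that in an enlarged crop.

```bash
cat > h.py <<'E'
import numpy as np, cv2
from plant import status, vision
def ray(n,u,v,z):
    c=vision.camera_info(n);R=np.array(c["R"]);t=np.array(c["t"])
    d=R.T@np.array([(u-c["cx"])/c["fx"],(v-c["cy"])/c["fy"],1]);o=-R.T@t
    return o+d*(z-o[2])/d[2]
def proj(n,X):
    c=vision.camera_info(n);p=np.array(c["R"])@X+c["t"]
    return c["fx"]*p[0]/p[2]+c["cx"],c["fy"]*p[1]/p[2]+c["cy"]
def crop(im,u,v,w,h,s):return cv2.resize(im[v-h:v+h,u-w:u+w],None,fx=s,fy=s,interpolation=cv2.INTER_CUBIC)
E
python3 - <<'E'
from h import *
a=cv2.imread("pics/top0.png");b=cv2.imread("pics/side0.png")
t=[crop(a,u,v,32,32,6)[:290] for u,v in((403,171),(319,156))]
r1=np.hstack([crop(a,403,171,33,25,6),crop(b,358,285,33,25,6)])
r2=np.hstack([crop(a,319,156,33,25,6),crop(a,254,215,33,25,6)])
cv2.imwrite("pics/c1.png",np.vstack([r1,r2])[:600])
E
```

```text
(no output)
```

View pics/c1.png

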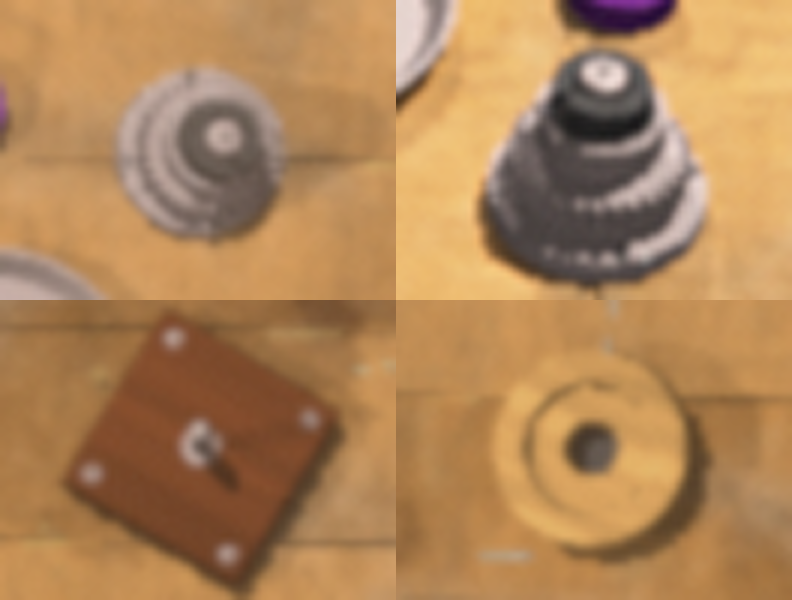

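The top-left and top-right crops confirm the stack: a steel spindle with gear, grey bearing and black collar, shaft top at top px (406.8,168.3) and side px (359.3,271.9). The flange centre is at about (403,171.2). The purple ring is a separate part lying beside it. The stand's screws centre on (319.1,154.9) and the block's hole on (253.3,214.3).

Run:
```python
from h import *
np.set_printoptions(precision=4,suppress=True)
def two(ut,us):
    A=[];b=[]
    for n,(u,v) in(("top",ut),("side",us)):
        c=vision.camera_info(n);R=np.array(c["R"]);t=c["t"]
        for k,(p,f,q) in enumerate(((u,c["fx"],c["cx"]),(v,c["fy"],c["cy"]))):
            r=R[k]*f-(p-q)*R[2];A.append(r);b.append(-(t[k]*f-(p-q)*t[2]))
    return np.linalg.lstsq(np.array(A),np.array(b),rcond=None)[0]
print("shaft top tri",two((406.8,168.3),(359.3,271.9)), "rays",ray("top",406.8,168.3,.062),ray("side",359.3,271.9,.062))
print("flange",ray("top",403,171.2,.009))
print("stand",ray("top",319.1,154.9,.018)); print("block",ray("top",253.3,214.3,.02),ray("top",221+195.5/6-.5,190+150.5/6-.5,.02))
a=cv2.imread("pics/top0.png").astype(int);hsv=cv2.cvtColor(a.astype(np.uint8),cv2.COLOR_BGR2HSV)
g=((hsv[...,1]<75)).astype(np.uint8)
for nm,(u,v,w),z in(("dish",(369,213,34),.012),("tray",(204,160,38),.010)):
    m=np.zeros_like(g);m[v-w:v+w,u-w:u+w]=g[v-w:v+w,u-w:u+w]
    c=max(cv2.findContours(m,0,2)[0],key=cv2.contourArea)
    r=cv2.minAreaRect(c) if nm=="tray" else cv2.minEnclosingCircle(cv2.convexHull(c))
    print(nm,r,ray("top",*r[0],z))
    if nm=="tray":
        B=np.array([ray("top",*p,z) for p in cv2.boxPoints(r)]);print(B[:,:2], np.linalg.norm(np.diff(B,axis=0),axis=1))
b=cv2.imread("pics/side0.png")
t=np.hstack([crop(a.astype(np.uint8),204,160,40,40,5),crop(a.astype(np.uint8),369,213,40,40,5)]);cv2.imwrite("pics/c2.png",t[:, :800])
# tool axes now
from scipy.spatial.transform import Rotation as Ro
w,x,y,z=status.sense()["eef_rot"];print(Ro.from_quat([x,y,z,w]).as_matrix())
```

```text
shaft top tri [ 0.5885 -0.271   0.0607] rays [ 0.5871 -0.2707  0.062 ] [ 0.5897 -0.2723  0.062 ]
flange [ 0.5856 -0.2717  0.009 ]
stand [ 0.6281 -0.0287  0.018 ]
block [0.4544 0.1563 0.02  ] [0.4536 0.1569 0.02  ]
dish ((368.28643798828125, 212.80877685546875), 26.290945053100586) [ 0.4639 -0.172   0.012 ]
tray ((203.55885314941406, 160.2353057861328), (49.2347297668457, 49.477264404296875), 75.96376037597656) [0.6091 0.3068 0.01  ]
[[0.6604 0.3962]
 [0.6977 0.257 ]
 [0.5582 0.218 ]
 [0.5213 0.3561]] [0.1441 0.1448 0.1429]
[[-0.9295  0.3688 -0.0009]
 [ 0.3688  0.9295 -0.0015]
 [ 0.0003 -0.0017 -1.    ]]
```

View pics/c2.png

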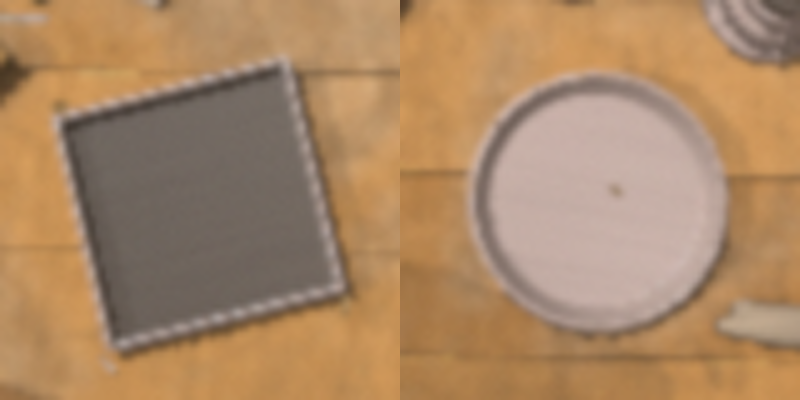

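The tray is centred at px (203.6,160.2) and the dish at (368.3,212.8). Both outlines are clean and the floors are empty.

```bash
cat > rel.py <<'E'
# usage: python3 rel.py x y z -> shift in tool axes (units of 40 mm), turn (10 deg) to tool y = world +y, down
import sys; from h import *
from scipy.spatial.transform import Rotation as Ro
np.set_printoptions(precision=3,suppress=True)
s=status.sense();w,x,y,z=s["eef_rot"];R=Ro.from_quat([x,y,z,w])
G=Ro.from_matrix([[-1,0,0],[0,1,0],[0,0,-1]])
a=list(map(float,sys.argv[1:]))
print("t",round(s["clock"],2),"tcp",s["eef_pos"],"w",s["width"],"rot",np.degrees((R.inv()*G).as_rotvec())/10)
for i in range(0,len(a),3): print("shift",R.inv().apply(np.array(a[i:i+3])-s["eef_pos"])/.04)
E
python3 rel.py .587 -.2713 .15 .45 .1 .2
```

```text
t 0.1 tcp [0.239 0.604 0.204] w 0.09378457069176367 rot [-0.009 -0.003 -2.164]
shift [-16.144 -17.127   1.386]
shift [-9.537 -9.764  0.126]
```

```bash
python3 -m creep '{"translation":[[-1,-1,0],[-2,-2,0],[-3,-3,0],[-4,-4,0],[-5,-5,0],[-6,-6,0],[-7,-7,0],[-8,-8,0],[-9,-9.3,0],[-10,-10.4,0],[-11,-11.5,0],[-12,-12.6,0]],"rot":[[0,0,-0.5],[0,0,-1],[0,0,-1.5],[0,0,-2.16],[0,0,-2.16],[0,0,-2.16],[0,0,-2.16],[0,0,-2.16],[0,0,-2.16],[0,0,-2.16],[0,0,-2.16],[0,0,-2.16]]}'; python3 rel.py .587 -.2713 .12
```

```text
clock: 1.6
eef_pos: [0.5002, -0.0433, 0.2053]
eef_rot: [-0.0, 0.001, 1.0, 0.0]
force: [0.8, 0.6, 0.1]
width: 0.0939
finger_force: 0.0
t 1.6 tcp [ 0.5   -0.043  0.205] w 0.093888251039309 rot [ 0.001 -0.    -0.007]
shift [-2.178 -5.697  2.131]
```

```bash
python3 -m creep '{"translation":[[-0.5,-1.2,0],[-0.9,-2.4,0],[-1.4,-3.6,0.4],[-1.9,-4.8,0.9],[-2.18,-5.7,1.5],[-2.18,-5.7,2.13],[-2.18,-5.7,2.13],[-2.18,-5.7,2.13]],"rot":[[0,0,0],[0,0,0],[0,0,0],[0,0,0],[0,0,0],[0,0,0],[0,0,0],[0,0,0]]}' 60; python3 rel.py .587 -.2713 .047
python3 - <<'E'
from h import *
t=crop(vision.capture("top")[:,:,::-1],400,180,40,40,5);s=crop(vision.capture("side")[:,:,::-1],358,260,40,40,5)
cv2.imwrite("pics/p1.png",np.hstack([t,s]))
E
```

```text
clock: 2.6
eef_pos: [0.5873, -0.2692, 0.1211]
eef_rot: [0.0, 0.0, 1.0, -0.0]
force: [0.5, 0.4, 0.5]
width: 0.06
finger_force: 0.0
t 2.6 tcp [ 0.587 -0.269  0.121] w 0.059993570029622814 rot [-0.003  0.004 -0.002]
shift [ 0.01  -0.051  1.852]
```

View pics/p1.png

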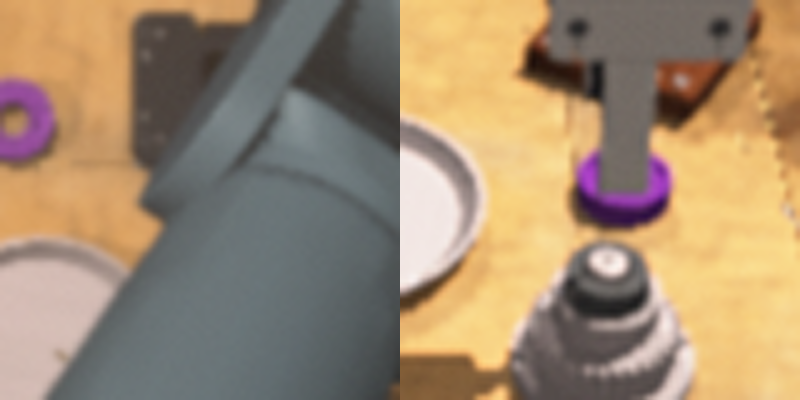

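Side view: the near finger tip is at px (362.8,258) and the shaft top at about (359). Scaled by depth, the gripper is over the shaft to within about 1 mm in x. Now I'll descend and grip the collar.

```bash
python3 -m creep '{"translation":[[0,-0.05,0.6],[0,-0.05,1.2],[0,-0.05,1.6],[0,-0.05,1.83],[0,-0.05,1.83]],"rot":[[0,0,0],[0,0,0],[0,0,0],[0,0,0],[0,0,0]]}' 60; python3 -m creep '{"translation":[[0,0,0],[0,0,0],[0,0,0],[0,0,0],[0,0,0],[0,0,0]],"rot":[[0,0,0],[0,0,0],[0,0,0],[0,0,0],[0,0,0],[0,0,0]]}' 20
```

```text
clock: 3.32
eef_pos: [0.587, -0.2713, 0.047]
eef_rot: [-0.0, 0.0, 1.0, 0.0]
force: [0.5, -0.5, 0.5]
width: 0.06
finger_force: 0.0
clock: 4.08
eef_pos: [0.5874, -0.2716, 0.0477]
eef_rot: [0.0, 0.0, 1.0, -0.0]
force: [-0.4, 0.3, 4.4]
width: 0.0354
finger_force: 30.0
```

```bash
python3 -m creep '{"translation":[[0,0,-0.2],[0,0,-0.5],[0,0,-1],[0,0,-1.5],[0,0,-2],[0,0,-2]],"rot":[[0,0,0],[0,0,0],[0,0,0],[0,0,0],[0,0,0],[0,0,0]]}'; python3 rel.py .464 -.172 .12 .464 -.172 .01
python3 - <<'E'
from h import *
cv2.imwrite("pics/p2.png",crop(vision.capture("side")[:,:,::-1],358,250,50,50,6))
E
```

```text
clock: 4.82
eef_pos: [0.5884, -0.2724, 0.1301]
eef_rot: [0.002, 0.0, 1.0, -0.001]
force: [-0.9, 0.6, -1.5]
width: 0.0356
finger_force: 30.0
t 4.83 tcp [ 0.588 -0.272  0.13 ] w 0.035551637132602024 rot [-0.017  0.024 -0.004]
shift [3.113 2.507 0.233]
shift [3.124 2.515 2.983]
```

View pics/p2.png

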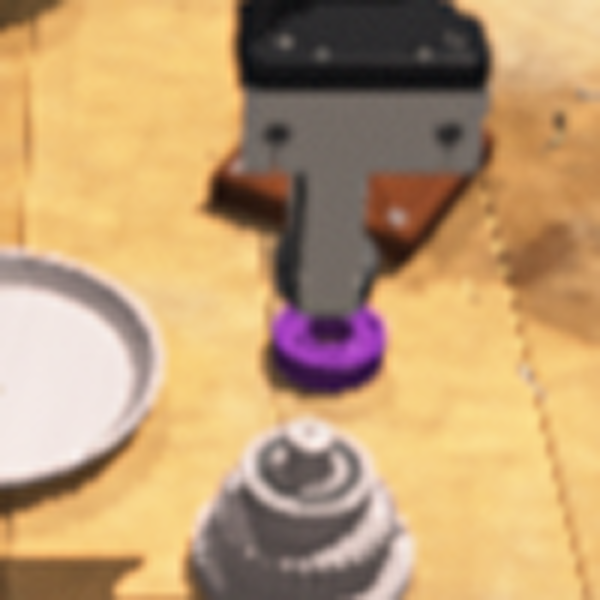

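The collar is gripped, seen around the finger at crop (328,270), and it sits about 2 mm towards −x of the finger centre. The bearing is now bare at (310,470). Next I'll move the collar to the dish.

```bash
python3 -m creep '{"translation":[[0.8,0.6,0],[1.8,1.5,0.2],[2.8,2.3,0.2],[3.07,2.5,1],[3.07,2.5,1.8],[3.07,2.5,2.4],[3.07,2.5,2.8],[3.07,2.5,2.95],[3.07,2.5,3.04],[3.07,2.5,3.06],[3.07,2.5,3.06]],"rot":[[0,0,0],[0,0,0],[0,0,0],[0,0,0],[0,0,0],[0,0,0],[0,0,0],[0,0,0],[0,0,0],[0,0,0],[0,0,0]]}'
```

```text
clock: 6.25
eef_pos: [0.4649, -0.1717, 0.0057]
eef_rot: [0.0, 0.0, 1.0, -0.0]
force: [-2.1, 1.1, 5.1]
width: 0.0356
finger_force: 30.0
```

```bash
python3 -m creep '{"translation":[[0,0,0],[0,0,0],[0,0,0],[0,0,0],[0,0,-0.5],[0,0,-1.2],[0,0,-2]],"rot":[[0,0,0],[0,0,0],[0,0,0],[0,0,0],[0,0,0],[0,0,0],[0,0,0]]}' 70; python3 rel.py .586 -.2713 .1 .586 -.2713 .0385
```

```text
clock: 7.12
eef_pos: [0.4639, -0.1711, 0.085]
eef_rot: [-0.0, 0.0, 1.0, 0.0]
force: [0.6, -0.6, 0.4]
width: 0.0697
finger_force: 0.0
t 7.12 tcp [ 0.464 -0.171  0.085] w 0.06967154583295858 rot [ 0.004 -0.006 -0.005]
shift [-3.055 -2.503 -0.379]
shift [-3.056 -2.504  1.159]
```

```bash
python3 -m creep '{"translation":[[-0.5,-0.4,-0.4],[-1.4,-1.1,-0.5],[-2.4,-2,-0.5],[-3.05,-2.5,-0.4],[-3.05,-2.5,0.2],[-3.05,-2.5,0.8],[-3.05,-2.5,1.1],[-3.05,-2.5,1.15],[-3.05,-2.5,1.15]],"rot":[[0,0,0],[0,0,0],[0,0,0],[0,0,0],[0,0,0],[0,0,0],[0,0,0],[0,0,0],[0,0,0]]}' 70
```

```text
clock: 8.25
eef_pos: [0.5867, -0.2717, 0.0395]
eef_rot: [0.001, 0.0, 1.0, -0.0]
force: [-0.5, 0.2, -0.4]
width: 0.07
finger_force: 0.0
```

```bash
python3 -m creep '{"translation":[[0,0,0],[0,0,0],[0,0,0],[0,0,0],[0,0,0],[0,0,-0.2],[0,0,-0.5],[0,0,-1],[0,0,-1.5],[0,0,-2],[0,0,-2]],"rot":[[0,0,0],[0,0,0],[0,0,0],[0,0,0],[0,0,0],[0,0,0],[0,0,0],[0,0,0],[0,0,0],[0,0,0],[0,0,0]]}' 35; python3 rel.py .454 .1565 .12 .454 .1565 .0275
python3 - <<'E'
from h import *
cv2.imwrite("pics/p3.png",crop(vision.capture("side")[:,:,::-1],340,250,65,50,6))
E
```

```text
clock: 9.62
eef_pos: [0.5876, -0.2724, 0.1217]
eef_rot: [0.002, 0.0, 1.0, -0.001]
force: [0.3, -0.2, -1.4]
width: 0.0458
finger_force: 30.0
t 9.62 tcp [ 0.588 -0.272  0.122] w 0.045766718382298566 rot [-0.017  0.024 -0.004]
shift [ 3.349 10.719 -0.002]
shift [ 3.359 10.726  2.311]
```

View pics/p3.png

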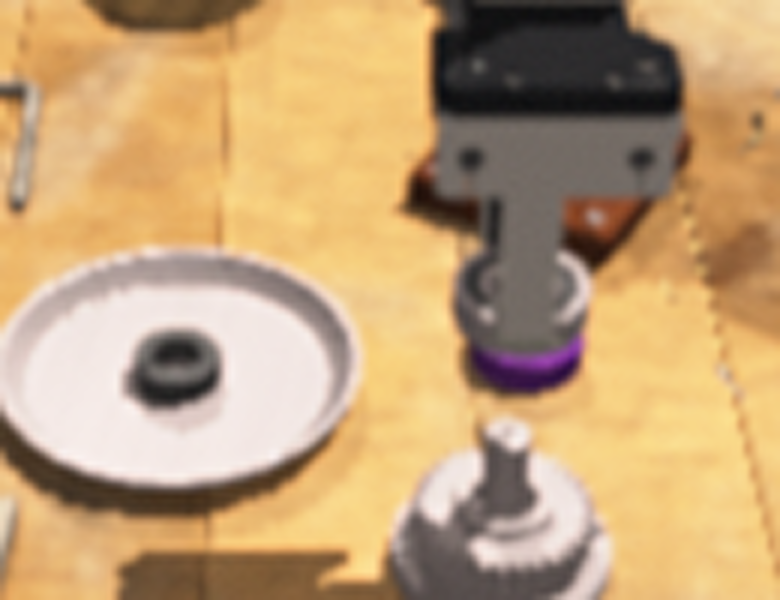

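The collar lies flat in the dish at crop (177,362) and the bearing is held centred at (523,300). The gear and spindle still stand. Next I'll take the bearing to the block.

```bash
python3 -m creep '{"translation":[[0.3,0.8,0],[0.7,2.1,0],[1.1,3.5,0],[1.5,4.9,0],[1.9,6.3,0],[2.3,7.6,0],[2.7,8.9,0],[3.1,10,0],[3.3,10.6,0.5],[3.33,10.7,1],[3.33,10.7,1.3],[3.33,10.7,1.3]],"rot":[[0,0,0],[0,0,0],[0,0,0],[0,0,0],[0,0,0],[0,0,0],[0,0,0],[0,0,0],[0,0,0],[0,0,0],[0,0,0],[0,0,0]]}';python3 rel.py .454 .1565 .0285
python3 - <<'E'
from h import *
t=crop(vision.capture("top")[:,:,::-1],254,215,40,40,5);s=crop(vision.capture("side")[:,:,::-1],306,185,40,40,5)
cv2.imwrite("pics/p4.png",np.hstack([t,s]))
E
```

```text
clock: 11.18
eef_pos: [0.4525, 0.1563, 0.0655]
eef_rot: [-0.001, 0.001, 1.0, -0.0]
force: [0.2, -0.5, -1.4]
width: 0.0457
finger_force: 30.0
t 11.18 tcp [0.452 0.156 0.065] w 0.04570794534040609 rot [-0.002 -0.016 -0.008]
shift [-0.041  0.006  0.925]
```

View pics/p4.png

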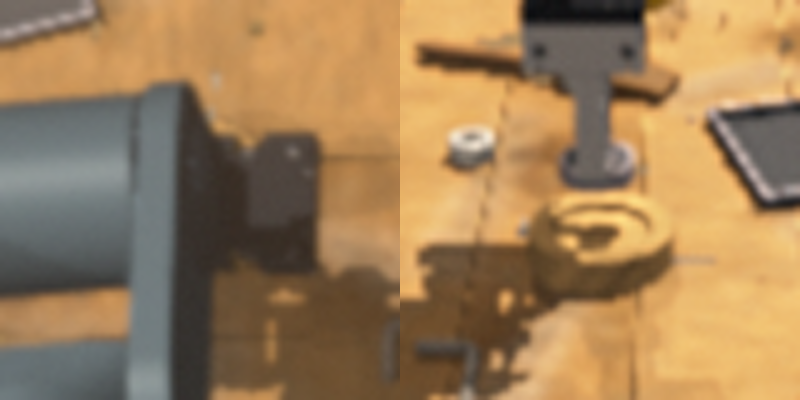

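Side view: the bearing at crop (598,165) is above the recess at (603,225), so I'll nudge +x by about 2 mm and lower it.

```bash
python3 -m creep '{"translation":[[-0.06,0,0.4],[-0.06,0,0.7],[-0.06,0,0.85],[-0.06,0,0.9],[-0.06,0,0.92],[-0.06,0,0.92]],"rot":[[0,0,0],[0,0,0],[0,0,0],[0,0,0],[0,0,0],[0,0,0]]}'
```

```text
clock: 12.02
eef_pos: [0.456, 0.1567, 0.0301]
eef_rot: [0.0, 0.0, 1.0, 0.0]
force: [-0.3, 0.4, -1.2]
width: 0.0457
finger_force: 30.0
```

```bash
python3 -m creep '{"translation":[[0,0,0],[0,0,0],[0,0,0],[0,0,0],[0,0,-0.5],[0,0,-1.2],[0,0,-2]],"rot":[[0,0,0],[0,0,0],[0,0,0],[0,0,0],[0,0,0],[0,0,0],[0,0,0]]}' 64; python3 rel.py .587 -.2713 .105 .587 -.2713 .0135
```

```text
clock: 12.9
eef_pos: [0.4553, 0.1566, 0.1103]
eef_rot: [-0.001, 0.0, 1.0, -0.0]
force: [0.1, -0.4, -0.7]
width: 0.0639
finger_force: 0.0
t 12.9 tcp [0.455 0.157 0.11 ] w 0.0639045046702343 rot [-0.001 -0.007 -0.005]
shift [ -3.302 -10.695   0.13 ]
shift [ -3.305 -10.695   2.418]
```

```bash
python3 -m creep '{"translation":[[-0.3,-0.9,0],[-0.7,-2.3,0],[-1.1,-3.7,0],[-1.5,-5.1,0],[-1.95,-6.4,0],[-2.4,-7.7,0],[-2.8,-9,0],[-3.1,-10.1,0],[-3.3,-10.68,0.1],[-3.3,-10.68,0.1],[-3.3,-10.68,0.1]],"rot":[[0,0,0],[0,0,0],[0,0,0],[0,0,0],[0,0,0],[0,0,0],[0,0,0],[0,0,0],[0,0,0],[0,0,0],[0,0,0]]}' 88; python3 rel.py .587 -.2713 .0145
python3 - <<'E'
from h import *
im=vision.capture("side")[:,:,::-1]
cv2.imwrite("pics/p5.png",np.hstack([crop(im,306,195,30,40,6),crop(im,360,265,40,40,6)[:, :]]))
E
```

```text
clock: 14.28
eef_pos: [0.5871, -0.2696, 0.1056]
eef_rot: [-0.0, 0.0, 1.0, 0.0]
force: [0.2, 1.0, -1.2]
width: 0.0881
finger_force: 0.0
t 14.28 tcp [ 0.587 -0.27   0.106] w 0.08806184365044538 rot [ 0.004 -0.004 -0.002]
shift [-0.    -0.045  2.277]
```

View pics/p5.png

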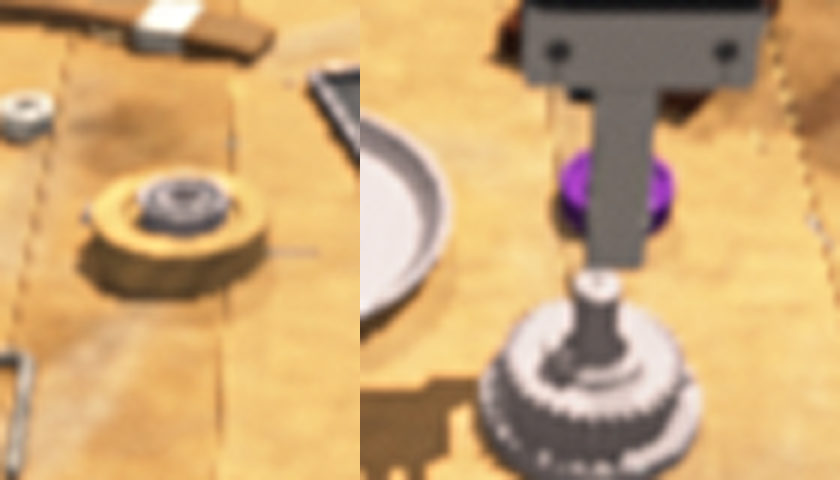

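The bearing sits in the recess at crop (185,200). The spindle with gear stands under the open fingers. Now I'll descend on the gear.

```bash
python3 -m creep '{"translation":[[0,-0.05,0.8],[0,-0.05,1.6],[0,-0.05,2.1],[0,-0.05,2.25],[0,-0.05,2.27],[0,-0.05,2.27]],"rot":[[0,0,0],[0,0,0],[0,0,0],[0,0,0],[0,0,0],[0,0,0]]}' 88;python3 -m creep '{"translation":[[0,0,0],[0,0,0],[0,0,0],[0,0,0],[0,0,0]],"rot":[[0,0,0],[0,0,0],[0,0,0],[0,0,0],[0,0,0]]}' 55
```

```text
clock: 15.08
eef_pos: [0.5883, -0.2731, 0.0164]
eef_rot: [0.001, 0.0, 1.0, -0.001]
force: [0.7, -0.5, 0.6]
width: 0.088
finger_force: 0.0
clock: 15.7
eef_pos: [0.5876, -0.2725, 0.0155]
eef_rot: [0.0, 0.0, 1.0, 0.0]
force: [-1.0, 1.6, 4.6]
width: 0.0663
finger_force: 30.0
```

```bash
python3 -m creep '{"translation":[[0,0,-0.1],[0,0,-0.3],[0,0,-0.7],[0,0,-1.2],[0,0,-1.7],[0,0,-2.3],[0,0,-2.3]],"rot":[[0,0,0],[0,0,0],[0,0,0],[0,0,0],[0,0,0],[0,0,0],[0,0,0]]}'; python3 rel.py .628 -.0287 .11
python3 - <<'E'
from h import *
cv2.imwrite("pics/p6.png",crop(vision.capture("side")[:,:,::-1],358,250,50,50,5))
E
```

```text
clock: 16.58
eef_pos: [0.5893, -0.2738, 0.1108]
eef_rot: [0.003, 0.0, 1.0, -0.002]
force: [0.1, 0.6, -2.8]
width: 0.0663
finger_force: 30.0
t 16.57 tcp [ 0.589 -0.274  0.111] w 0.06631229826472422 rot [-0.021  0.03  -0.004]
shift [-0.964  6.129  0.003]
```

View pics/p6.png

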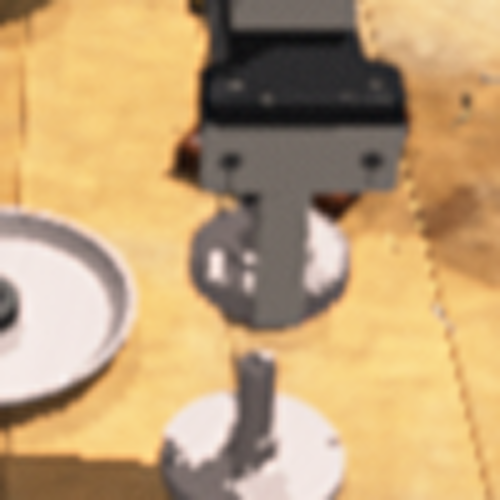

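The gear is held level, centred on the fingers once the perspective is allowed for, and the bare spindle stands at crop (255,450). Next I'll move to the stand.

```bash
python3 -m creep '{"translation":[[-0.2,0.8,0],[-0.4,2,0],[-0.6,3.2,0],[-0.8,4.4,0],[-0.95,5.5,0],[-1,6.1,0],[-1,6.1,0],[-1,6.1,0]],"rot":[[0,0,0],[0,0,0],[0,0,0],[0,0,0],[0,0,0],[0,0,0],[0,0,0],[0,0,0]]}'; python3 rel.py .628 -.0287 .0245
python3 - <<'E'
from h import *
s=crop(vision.capture("side")[:,:,::-1],366,215,40,40,6);cv2.imwrite("pics/p7.png",s)
print(proj("side",np.array([.628,-.0287,.063])),proj("side",np.array([.628,-.0287,.11])))
E
```

```text
clock: 17.62
eef_pos: [0.6272, -0.0293, 0.1063]
eef_rot: [-0.001, 0.001, 1.0, -0.0]
force: [0.4, 0.7, -2.1]
width: 0.0661
finger_force: 30.0
t 17.62 tcp [ 0.627 -0.029  0.106] w 0.06609203308704131 rot [-0.001 -0.007 -0.007]
shift [-0.024  0.015  2.046]
(np.float64(366.45640946585644), np.float64(210.69096947821228)) (np.float64(367.51702380782507), np.float64(195.33254345998063))
```

View pics/p7.png

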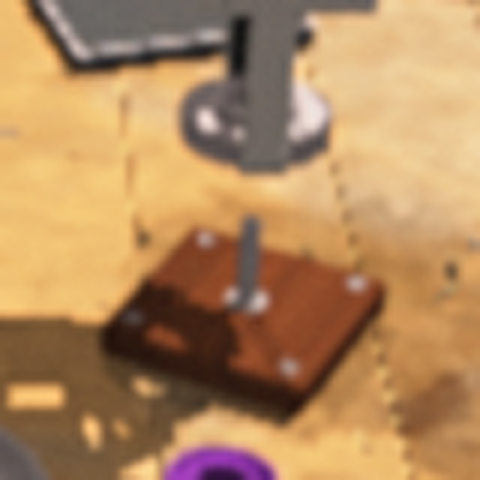

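The post top is at crop (250,216) and the gear centre at (256,125). Both sit at the same offset from prediction, so the gear is aligned over the post. Now I'll lower it.

```bash
python3 -m creep '{"translation":[[-0.02,0,0.4],[-0.02,0,0.8],[-0.02,0,1.2],[-0.02,0,1.6],[-0.02,0,1.9],[-0.02,0,2],[-0.02,0,2.04],[-0.02,0,2.04]],"rot":[[0,0,0],[0,0,0],[0,0,0],[0,0,0],[0,0,0],[0,0,0],[0,0,0],[0,0,0]]}'
```

```text
clock: 18.68
eef_pos: [0.6289, -0.0287, 0.026]
eef_rot: [0.001, 0.0, 1.0, -0.0]
force: [-1.4, -0.3, -2.7]
width: 0.0661
finger_force: 30.0
```

```bash
python3 -m creep '{"translation":[[0,0,0.03],[0,0,0.03],[0,0,0.03],[0,0,0.03],[0,0,0],[0,0,-0.6],[0,0,-1.4],[0,0,-2.2],[0,0,-2.2]],"rot":[[0,0,0],[0,0,0],[0,0,0],[0,0,0],[0,0,0],[0,0,0],[0,0,0],[0,0,0],[0,0,0]]}' 84; python3 rel.py .587 -.2713 .1
python3 - <<'E'
from h import *
cv2.imwrite("pics/p8.png",crop(vision.capture("side")[:,:,::-1],366,225,40,40,6))
E
```

```text
clock: 19.8
eef_pos: [0.6305, -0.0291, 0.1166]
eef_rot: [0.003, 0.0, 1.0, -0.001]
force: [0.3, -0.1, 0.3]
width: 0.0841
finger_force: 0.0
t 19.8 tcp [ 0.631 -0.029  0.117] w 0.08408843821409746 rot [-0.008  0.035 -0.004]
shift [ 1.087 -6.056  0.417]
```

View pics/p8.png

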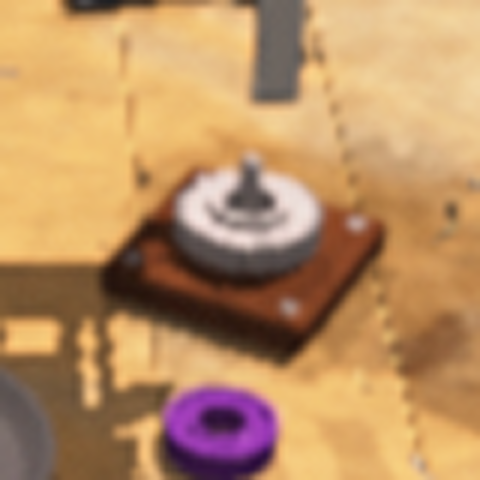

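The gear lies flat round the post at crop (248,205). Now the spindle.

```bash
python3 -m creep '{"translation":[[0.2,-0.8,0],[0.4,-2,0],[0.6,-3.2,0],[0.8,-4.4,0],[1,-5.5,0.2],[1.08,-6.05,0.4],[1.08,-6.05,0.4],[1.08,-6.05,0.4]],"rot":[[0,0,0],[0,0,0],[0,0,0],[0,0,0],[0,0,0],[0,0,0],[0,0,0],[0,0,0]]}' 50; python3 rel.py .587 -.2713 .027
python3 - <<'E'
from h import *
cv2.imwrite("pics/p9.png",crop(vision.capture("side")[:,:,::-1],360,265,40,40,6))
E
```

```text
clock: 20.85
eef_pos: [0.5851, -0.269, 0.0969]
eef_rot: [-0.0, -0.0, 1.0, 0.001]
force: [-0.6, 0.6, 0.1]
width: 0.05
finger_force: 0.0
t 20.85 tcp [ 0.585 -0.269  0.097] w 0.05002254228391573 rot [ 0.006 -0.004  0.002]
shift [-0.048 -0.058  1.747]
```

View pics/p9.png

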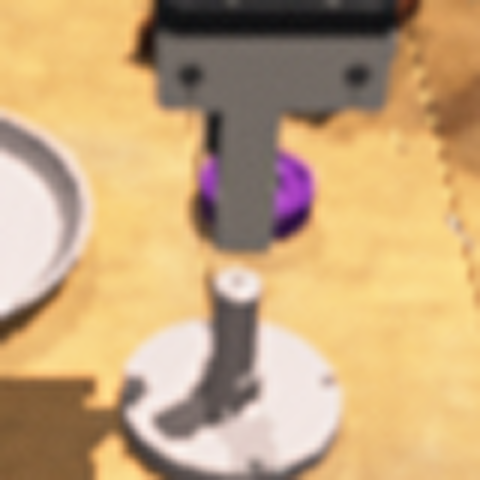

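The spindle stands upright, shaft top at crop (238,285), under the fingers at (245,245). I'll descend and grip the shaft.

```bash
python3 -m creep '{"translation":[[-0.02,-0.05,0.6],[-0.02,-0.05,1.2],[-0.02,-0.05,1.65],[-0.02,-0.05,1.74],[-0.02,-0.05,1.74]],"rot":[[0,0,0],[0,0,0],[0,0,0],[0,0,0],[0,0,0]]}' 50;python3 -m creep '{"translation":[[0,0,0],[0,0,0],[0,0,0],[0,0,0],[0,0,0],[0,0,0],[0,0,0],[0,0,-0.1],[0,0,-0.3],[0,0,-0.6],[0,0,-1]],"rot":[[0,0,0],[0,0,0],[0,0,0],[0,0,0],[0,0,0],[0,0,0],[0,0,0],[0,0,0],[0,0,0],[0,0,0],[0,0,0]]}' 5; python3 rel.py .609 .307 .11 .609 .307 .033
python3 - <<'E'
from h import *
cv2.imwrite("pics/p10.png",crop(vision.capture("side")[:,:,::-1],360,265,40,40,6))
E
```

```text
clock: 21.52
eef_pos: [0.5863, -0.2724, 0.0283]
eef_rot: [0.0, 0.0, 1.0, -0.0]
force: [-0.1, 0.4, 0.2]
width: 0.0503
finger_force: 0.0
clock: 22.9
eef_pos: [0.5856, -0.2726, 0.0685]
eef_rot: [-0.0, 0.0, 1.0, 0.0]
force: [-0.3, -0.4, -4.5]
width: 0.0164
finger_force: 30.0
t 22.9 tcp [ 0.586 -0.273  0.068] w 0.016364513653080736 rot [ 0.001 -0.003 -0.005]
shift [-0.573 14.49  -1.036]
shift [-0.574 14.49   0.889]
```

View pics/p10.png

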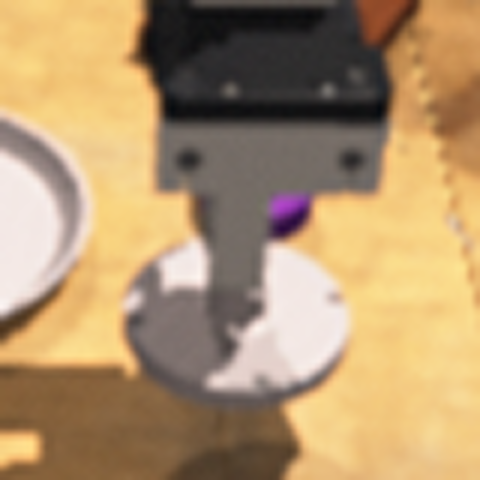

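The spindle is gripped level, with its flange about 40 mm up. I'll lift it higher, clear of the gear post, and carry it to the tray.

```bash
python3 -m creep '{"translation":[[0,0,-0.5],[0,0,-1.1],[0,0.4,-1.7],[-0.05,1.2,-1.8],[-0.1,2.2,-1.8],[-0.15,3.3,-1.8],[-0.2,4.4,-1.8],[-0.25,5.5,-1.8],[-0.3,6.6,-1.8],[-0.35,7.7,-1.8],[-0.4,8.8,-1.8],[-0.4,9.9,-1.8]],"rot":[[0,0,0],[0,0,0],[0,0,0],[0,0,0],[0,0,0],[0,0,0],[0,0,0],[0,0,0],[0,0,0],[0,0,0],[0,0,0],[0,0,0]]}';python3 rel.py .609 .307 .09
```

```text
clock: 24.45
eef_pos: [0.6023, 0.1248, 0.1411]
eef_rot: [0.001, 0.0, 1.0, -0.0]
force: [0.4, -0.2, -6.3]
width: 0.0163
finger_force: 30.0
t 24.45 tcp [0.602 0.125 0.141] w 0.01628716205718405 rot [-0.     0.007 -0.005]
shift [-0.162  4.555  1.278]
```

```bash
python3 -m creep '{"translation":[[-0.05,1,0],[-0.1,2,0],[-0.16,3,0],[-0.16,3.9,0.2],[-0.16,4.4,0.6],[-0.16,4.55,1],[-0.16,4.55,1.28],[-0.16,4.55,1.28],[-0.16,4.55,1.28]],"rot":[[0,0,0],[0,0,0],[0,0,0],[0,0,0],[0,0,0],[0,0,0],[0,0,0],[0,0,0],[0,0,0]]}';python3 rel.py .609 .307 .033
python3 - <<'E'
from h import *
cv2.imwrite("pics/p11.png",crop(vision.capture("side")[:,:,::-1],352,165,40,40,6))
E
```

```text
clock: 25.58
eef_pos: [0.6093, 0.3046, 0.0892]
eef_rot: [0.0, 0.001, 1.0, 0.0]
force: [0.6, -0.1, -5.3]
width: 0.0162
finger_force: 30.0
t 25.57 tcp [0.609 0.305 0.089] w 0.016204151445267087 rot [ 0.     0.004 -0.011]
shift [0.009 0.061 1.404]
```

View pics/p11.png

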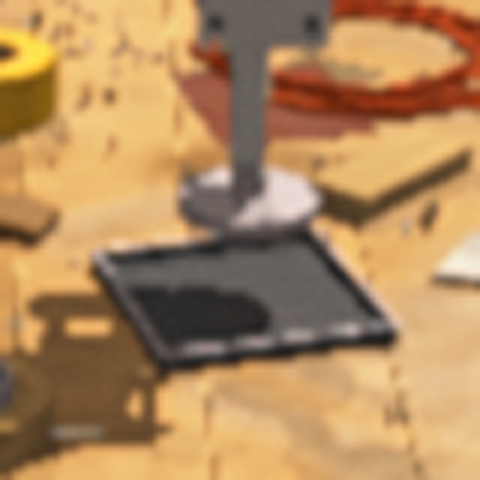

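```bash
python3 - <<'E'
from h import *
for X in([.609,.305,.071],[.609,.307,.012]):
    u,v=proj("side",np.array(X));print(((u-312)+.5)*6-.5,((v-125)+.5)*6-.5)
E
python3 -m creep '{"translation":[[0,0.05,0.4],[0,0.05,0.8],[0,0.05,1.1],[0,0.05,1.3],[0,0.05,1.38],[0,0.05,1.42],[0,0.05,1.44],[0,0.05,1.44]],"rot":[[0,0,0],[0,0,0],[0,0,0],[0,0,0],[0,0,0],[0,0,0],[0,0,0],[0,0,0]]}'
```

```text
240.33577449375468 193.89960444349907
236.18171656216055 286.0389964163443
clock: 26.62
eef_pos: [0.609, 0.3074, 0.0315]
eef_rot: [0.0, 0.0, 1.0, 0.0]
force: [1.4, -1.1, -5.6]
width: 0.0163
finger_force: 30.0
```

The measured flange and tray positions sit at matching offsets from prediction, so the spindle is centred in the tray. I'll set it down and let go.

```bash
python3 -m creep '{"translation":[[0,0,0.03],[0,0,0.04],[0,0,0.04]],"rot":[[0,0,0],[0,0,0],[0,0,0]]}'; python3 -m creep '{"translation":[[0,0,0],[0,0,0],[0,0,0],[0,0,0],[0,0,0],[0,0,-0.6],[0,0,-1.4],[0,0,-2.4],[0,0,-3.5],[-0.5,-1,-3.5],[-0.5,-1,-3.5]],"rot":[[0,0,0],[0,0,0],[0,0,0],[0,0,0],[0,0,0],[0,0,0],[0,0,0],[0,0,0],[0,0,0],[0,0,0],[0,0,0]]}' 50
python3 - <<'E'
from h import *
cv2.imwrite("pics/p12.png",crop(vision.capture("side")[:,:,::-1],325,215,100,90,4)[:600])
E
```

```text
clock: 27.0
eef_pos: [0.6091, 0.3075, 0.0311]
eef_rot: [0.0, 0.0, 1.0, -0.0]
force: [-4.2, -1.5, 5.4]
width: 0.0166
finger_force: 30.0
clock: 28.38
eef_pos: [0.6304, 0.2656, 0.1723]
eef_rot: [0.002, 0.002, 1.0, 0.0]
force: [0.0, 1.1, -0.0]
width: 0.0497
finger_force: 0.0
```

View pics/p12.png

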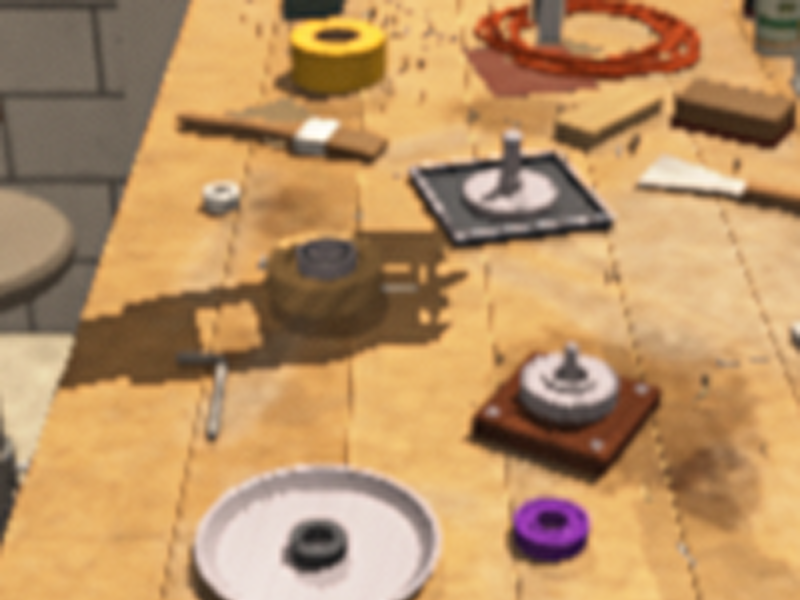

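All four parts look placed: spindle in the tray at crop (510,190), gear at (568,385), collar at (317,543) and bearing on the block at (327,255). I'll move the arm aside and check the bearing's seating from the top.

```bash
python3 -m creep '{"translation":[[0,1,-0.5],[0,2,-0.5],[0.3,3.2,-0.5],[1,4.4,-0.5],[2,5.4,-0.5],[3,6.4,-0.5],[4,7.4,-0.5],[5,8.2,-0.5],[5.5,8.2,-0.5],[5.5,8.2,-0.5]],"rot":[[0,0,0],[0,0,0],[0,0,0],[0,0,0],[0,0,0],[0,0,0],[0,0,0],[0,0,0],[0,0,0],[0,0,0]]}'
python3 - <<'E'
from h import *
a=vision.capture("top")[:,:,::-1];b=vision.capture("side")[:,:,::-1]
cv2.imwrite("pics/p13.png",np.vstack([np.hstack([crop(a,u,v,30,25,6) for u,v in((254,215),(319,156))]),np.hstack([crop(a,204,160,30,25,6),crop(b,306,192,30,25,6)])]))
E
```

```text
clock: 29.68
eef_pos: [0.4074, 0.5956, 0.1896]
eef_rot: [-0.0, -0.001, 1.0, -0.0]
force: [0.4, 0.5, 0.1]
width: 0.0499
finger_force: 0.0
```

View pics/p13.png

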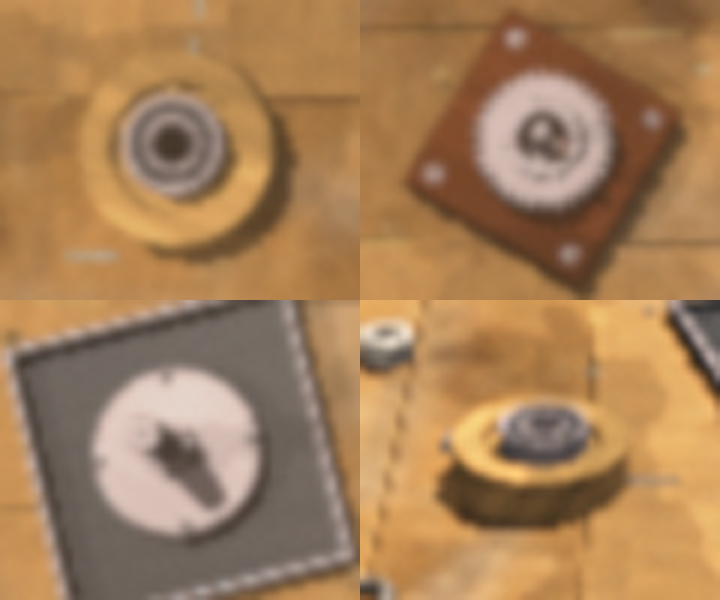

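Top view: the bearing centre at (252.3,213.6) is within about 3 mm of the recess axis and flat. The gear is round the post, and the flange is centred in the tray, at crop (177,450) against the tray centre at (180,454).

```bash
python3 -c "from plant import hand_in; print(hand_in())"
```

```text
the job is handed in; nothing more can be done
None
```

I've handed in the job: the collar is in the dish, the bearing in the block's recess, the gear on the stand's post and the bare spindle upright in the tray, all looking correctly seated in the last pictures. The result of the judging wasn't reported back to me; the arm's clock last read about 30 s of the 109 s, I never moved near the hex key or pliers but took no measurement of them at the end, and one picture I viewed was 840 pixels wide, over the 800 limit.

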